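Rock the parts tub over the drip pan and put the lamp out

TASK

Slide the orange drip pan up close to the wooden block, squarely under the spout of the grey parts tub, then take the tub by its slanted handle flap and rock it forward on its front bottom edge, without lifting it off the block, until all three pipe stubs have rolled out into the pan. Ease the tub gently back so that it stands flat on the block where it was, let go, and then finish by putting the work lamp out: knock all three of its toggles well over to the off side, which one drag of a finger along the row will do. Leave the other things where they stand.

Things in the scene. Friction and masses are not known exactly. Their poses are not given: they have to be found in the camera images.
- block: fixed wooden step block on the work surface, 170 mm (x) by 150 mm (y), 100 mm high; origin at the centre of its underside. Its front face, on the pouring side, is at x = -85 mm in its own frame; the pan belongs in front of that face
- tub: heavy painted steel tub with a spout, about 1.8 kg (varies by a fifth), open on top, standing loose on the block. Base 132 mm (x) by 112 mm (y), walls 6 mm thick, rear and side walls 120 mm high; front wall leaning out 45 degrees from vertical, to a lip at x = -146 mm, z = 80 mm. Origin at the centre of its underside; it pours towards its -x
- tub_handle (a point): centre of the tub's handle flap: a flat plate 12 mm thick, 70 mm wide (along the tub's y), some 60 mm long, rising from the rear wall's top and leaning back (to the tub's +x) 35 degrees from vertical; its free end is 25 mm farther on. At x = +82 mm, z = +148 mm in the tub's frame. Axes are the tub's, not the flap's. Gripped across its thickness by a tool leaning with it, it turns with the tool
- tub_edge (a point): middle of the tub's front bottom edge (x = -66 mm, z = 0 in the tub's frame), the edge to rock on, along the tub's y; it lies within 6 mm of the block's front top edge. The stubs roll out when the tub is rocked forward by 55 to 65 degrees; past 40 to 50 degrees it would topple on by itself, so keep hold of it. Axes are the tub's
- pan_center (a point): centre, half-way up, of the orange plastic drip pan, a loose open box 200 mm (x) by 240 mm (y), 50 mm high, walls and floor 8 mm thick, 0.4 kg, on the work surface. Its +x side is towards the block; its -x wall (middle of the wall at x = -96 mm) is away from it. When the pan touches the block squarely its centre is 185 mm in front of the block's centre
- stub1_center (a point): centre of one of three equal loose steel pipe stubs, solid to the touch, 34 mm thick, 80 mm long (along its y), 0.12 kg, lying crosswise on the floor of the tub at the start
- stub2_center (a point): centre of one of three equal loose steel pipe stubs, solid to the touch, 34 mm thick, 80 mm long (along its y), 0.12 kg, lying crosswise on the floor of the tub at the start
- stub3_center (a point): centre of one of three equal loose steel pipe stubs, solid to the touch, 34 mm thick, 80 mm long (along its y), 0.12 kg, lying crosswise on the floor of the tub at the start
- lamp: grey plastic work lamp, fixed: base 180 mm (x) by 90 mm (y), 60 mm high, with the toggles on top; origin at the centre of its underside. The lamp head stands beside the base on its -y side, its face 84 mm from the row of toggles, its top 175 mm above the work surface
- toggle_row (a point): pivot of the middle toggle, 62 mm above the work surface; the three black toggles stand in a row along the lamp's x axis, at x = -52, 0 and +52 mm, each 14 to 16 mm wide (y), 8 to 11 mm thick, its tip 40 mm from its pivot. Axes are the lamp's
- toggle1 (a joint): first (x = -52 mm) toggle. 0: on, leaning 0.15 rad from upright towards the lamp's -x; it swings towards +x, 1.3 rad at the stop, and stays where it is left (light friction, about 1 N at the tip). Beyond 0.75 rad it counts as off; lying fully over its top is about 20 mm above its pivot
- toggle2 (a joint): middle toggle. 0: on, leaning 0.15 rad from upright towards the lamp's -x; it swings towards +x, 1.3 rad at the stop, and stays where it is left (light friction, about 1 N at the tip). Beyond 0.75 rad it counts as off; lying fully over its top is about 20 mm above its pivot
- toggle3 (a joint): last (x = +52 mm) toggle. 0: on, leaning 0.15 rad from upright towards the lamp's -x; it swings towards +x, 1.3 rad at the stop, and stays where it is left (light friction, about 1 N at the tip). Beyond 0.75 rad it counts as off; lying fully over its top is about 20 mm above its pivot
- pump_can: dented aluminium oil pump can, 92 mm across, 171 mm high, a bystander; origin at the centre of its underside
- jar: glass jar with a hinged clamp lid, 88 mm across, 125 mm high, a bystander; origin at the centre of its underside
- pot: small terracotta pot, 84 mm across, 80 mm high, a bystander; origin at the centre of its underside
- tin: closed steel tin, 72 mm across, 80 mm high, a bystander; origin at the centre of its underside
There are look-alikes about, which are no part of the job. Leave any purple look-alike of the lamp alone. Leave any purple or yellow look-alike of the part that bears stub3_center alone.

How it is judged:
By the outcome, as a careful person would: the job done as asked, in the order asked, and still so for the second after the job is handed in, with the robot touching nothing.
It also fails if it takes over 72 s, if anything falls off the work surface, if the arm or the gripper's body presses on something with over 40 N, if the wrist force passes 120 N, or if a joint passes its speed limit or range.

ROBOT

A 6-joint arm with a two-finger parallel gripper is mounted at the origin on the work surface. World frame = base frame: x ahead of the robot, y to its left, z up, the work surface at z = 0. Lengths are in m, angles in rad, forces in N, time in s.
With the tool pointing down it reaches from about 0.25 to 0.775 m from the base axis. Payload 4 kg.
Tool frame: the origin (TCP) lies at the very end of the fingers, on their centre line; the grasp point (between the pads) lies 19 mm behind it; z points along the fingers, y is the direction in which the jaws open and shut (so a half turn about z gives the same grasp; the last joint's range is limited). The gripper opens to 94 mm and grips with 3 to 60 N. Pads are 16 mm wide; open, the fingers measure 119 mm over their backs; the gripper's body (75 mm by 177 mm) begins 78 mm behind the grasp point.
Start: joints at [1.119, 0.087, 1.371, -0, 1.684, -0.103], TCP at [0.188, 0.517, 0.206] pointing down, gripper open.
Joint ranges: [-3.1, 3.1], [-0.76, 2.03], [0.27, 2.55], [-1.08, 4.22], [0.17, 2.65], [-2.57, 2.57]. Speed limits (rad/s): [2.79, 2.79, 3.14, 3.14, 3.14, 3.14].

INTERFACE

Orientations are given as [roll, pitch, yaw] about the fixed x, y, z axes, in that order (R = Rz(yaw) Ry(pitch) Rx(roll)).
In Python, from bench import robot, cams, models gives the robot as it stands.
- The arm moves only by the tool step_arm, never from a script. Its argument "series" is a list of rows, each a list of 5 numbers: the gripper command: -1 is shut, 1 is fully open, values between are in proportion, then the shift along the tool's x, y, z in mm, then the turn about the tool's z in degrees. A call has 1 to 20 rows; each row is the pose to reach, as a shift and turn from the pose commanded when the call began, along the tool's axes at that moment; what a row does not reach only later rows make up. A row lasts 1/8 s, in which the tool goes at most 62.5 mm and 10.7 degrees, less where a joint would pass 70% of its speed; a pose out of reach is approached as far as the arm can. A call with a gripper value outside its range is refused whole. The fingers move at their own pace and stop on an object; the grip force is fixed at half the most. Time passes only in rows, so rows that repeat a pose let the fingers close. It gives the time, the measured TCP pose, the force and the opening at its end, in the units of the state.
- robot.get_obs(): the state, without advancing time (a new reading comes with each control period).
- cams.snapshot(name): name is "scene" or "side" or "wrist"; returns a dict with "pixels" (384x512x3 uint8, red, green, blue), "fov_y" (degrees; the focal length in pixels is half the picture's height over the tangent of half this angle, whatever the lens; pixels are square), "cx", "cy" (the principal point, pixels), "R" (3x3) and "t" (3): a world point X has camera coordinates R X + t. Camera axes: x right, y down, z forward; pixel columns grow to the right and rows downward; lengths in m; the calibration is good to about 2 mm. The wrist camera is an equidistant fisheye: a pixel r from the principal point sees the ray r / f radians off the axis. A picture is of the moment at which its call begins. There is no depth.
- robot.close_job(): hands the job in, once; it reports no verdict.
Trained networks look in a picture, given as the dict that the camera call returned (one of the last four; its "shot" number tells which), for a name from the list of things; names that differ only in an ending like _2 or _b are one class to them, and where a whole thing is asked for, a point or a joint stands for the part that bears it (a point fixed in the world has none). Each returns a list of dicts, best first, with "p" (0 to 1); they miss things now and then, are a little off and sometimes report something else, mostly with a low value. They report only what shows in the picture. A call takes as long as a camera call. They do not tell look-alikes from the thing itself.
- models.find_in(picture, label): "position" ([x, y, z] in m, in world coordinates, good to about 4 mm: the middle of the surface that is visible of it).
- models.pinpoint(picture, label): "position" ([x, y, z] in m, in world coordinates, good to about 4 mm: a listed point, or the origin of a listed thing).
The state is a dict: "time": time; "joint_positions": joint angles; "qvel": joint speeds; "joint_torque": joint torques, N m; "tool_pos": TCP position; "ee_rot": TCP orientation; "wrist_force": force on the tool from outside, world axes, zero at the start; "wrist_torque": the same for the moment, N m; "width": finger opening in m.
Only numpy, scipy, OpenCV 4.12 (cv2) and the standard library are available. Lean on these libraries where they do the work, as an engineer would, in place of code of your own. Each camera call takes 0.05 s, during which the arm holds its last target. There are 200 camera calls.

## Working session

There is one attempt and no reset: what is moved stays moved. The work goes in short steps, Python scripts to look and compute and a tool call to move; the robot and the scene stay as the last step left them, time stands still between calls to the robot, and variables do not carry over. Pictures are saved under pics/ and viewed, about 8 in all and at most 12, crops included, and the job is handed in when it is done.

Besides the shell and the picture viewer there is one more tool, called by a JSON object that holds its "method" and its "body", one argument or row to a line. step_arm: Moves the arm, as the interface text tells. Its arguments: {"type":"object","properties":{"series":{"type":"array","items":{"type":"array","items":{"type":"number"}}}},"required":["series"]}

```bash
ls; mkdir -p pics; cat > h.py <<'E'
import numpy as np, cv2
from bench import robot, cams, models
from scipy.spatial.transform import Rotation as Ro
np.set_printoptions(precision=4,suppress=True)
def save(s,n): cv2.imwrite('pics/'+n,s['pixels'][...,::-1])
def foc(s): return 192/np.tan(np.radians(s['fov_y'])/2)
def proj(s,X):
    c=np.array(s['R'])@np.array(X)+np.array(s['t']); f=foc(s); return np.array([s['cx']+f*c[0]/c[2], s['cy']+f*c[1]/c[2]])
E
python3 - <<'E'
from h import *
o=robot.get_obs()
print({k:np.round(v,4) for k,v in o.items()})
for n in ('scene','side'):
    s=cams.snapshot(n); save(s,n+'0.png'); print(n,s['fov_y'],s['shot'],-np.array(s['R']).T@s['t'])
    for l in 'block tub tub_handle tub_edge pan_center stub1_center lamp toggle_row pump_can jar pot tin'.split():
        print(l,[(np.round(d['position'],3).tolist(),round(d['p'],2),proj(s,d['position']).round().tolist()) for d in models.pinpoint(s,l)][:4])
a=cv2.imread('pics/scene0.png');b=cv2.imread('pics/side0.png')
E
```

```text
pics
{'time': np.float64(0.0), 'joint_positions': array([ 1.1189,  0.0879,  1.3722, -0.    ,  1.6836, -0.1031]), 'qvel': array([-0.0008,  0.002 , -0.0004, -0.0012,  0.0007, -0.0001]), 'joint_torque': array([  0.002 , -34.0176, -30.2435,   0.0721,   0.0329,  -0.0002]), 'tool_pos': array([0.1877, 0.5164, 0.2043]), 'ee_rot': array([-3.1394, -0.0002,  2.7928]), 'wrist_force': array([ 0.5069,  0.7379, -0.7694]), 'wrist_torque': array([ 0.0243, -0.0171,  0.0316]), 'width': np.float64(0.094)}
scene 54.745960074220505 1 [0.925  0.4411 0.9825]
block [([0.527, 0.299, 0.003], 0.88, [310.0, 282.0]), ([0.527, 0.283, 0.124], 0.74, [310.0, 259.0])]
tub [([0.523, 0.286, 0.1], 0.66, [311.0, 263.0])]
tub_handle [([0.539, 0.361, 0.248], 0.79, [344.0, 260.0]), ([0.498, -0.326, -0.005], 0.56, [167.0, 165.0])]
tub_edge []
pan_center [([0.549, -0.022, 0.026], 0.84, [220.0, 219.0])]
stub1_center [([0.513, 0.252, 0.123], 0.63, [304.0, 248.0])]
lamp [([0.219, -0.26, 0.002], 0.85, [235.0, 128.0]), ([0.498, -0.328, -0.005], 0.62, [166.0, 165.0])]
toggle_row [([0.498, -0.328, 0.065], 0.8, [162.0, 151.0]), ([0.22
[... 463 characters left out ...]
ndle [([0.541, 0.366, 0.249], 0.83, [181.0, 262.0])]
tub_edge [([0.509, 0.221, 0.097], 0.95, [229.0, 259.0])]
pan_center [([0.545, -0.027, 0.022], 0.72, [255.0, 209.0])]
stub1_center [([0.516, 0.25, 0.121], 0.52, [221.0, 261.0])]
lamp [([0.215, -0.26, -0.001], 0.91, [380.0, 194.0]), ([0.5, -0.33, -0.001], 0.79, [302.0, 158.0])]
toggle_row [([0.221, -0.264, 0.059], 0.84, [382.0, 178.0]), ([0.496, -0.327, 0.062], 0.67, [304.0, 144.0]), ([0.748, -0.129, 0.006], 0.22, [211.0, 174.0])]
pump_can [([0.757, 0.098, -0.0], 0.94, [173.0, 223.0])]
jar [([0.75, -0.128, 0.005], 0.74, [210.0, 175.0])]
pot [([0.709, 0.275, -0.002], 0.74, [156.0, 274.0])]
tin [([0.718, -0.302, -0.003], 0.68, [241.0, 148.0])]
```

View pics/scene0.png

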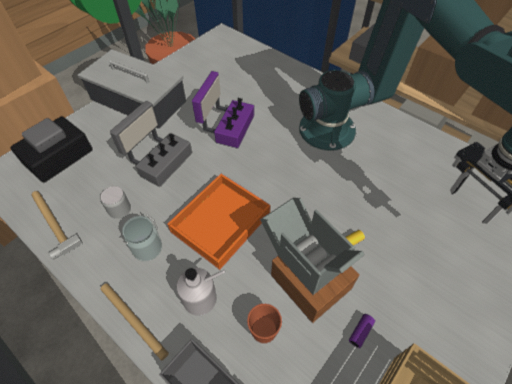

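View pics/side0.png

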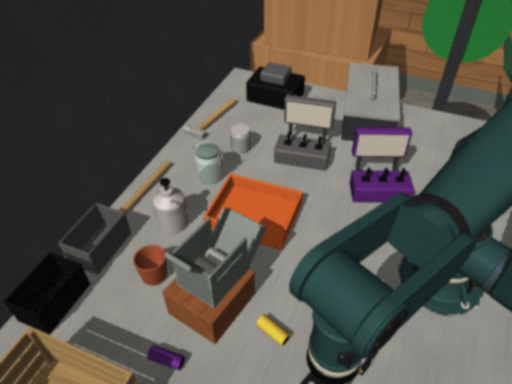

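The scene view shows the grey lamp at (163,157), with a purple look-alike at (235,122). The tub on its block is at (311,263), the pan at (220,219). The stubs in the tub are at about (305,245), with a yellow stub at (355,238) and a purple one at (362,330). The grey lamp and the stubs inside the tub are the ones to use. Next I'll refine poses and check with close crops.

```bash
cat > m.py <<'E'
from h import *
from scipy.optimize import minimize
acc={}
shots={}
for k in range(4):
  for n in ('scene','side'):
    s=cams.snapshot(n); shots[n]=s
    for l in 'block tub tub_handle tub_edge pan_center toggle_row lamp stub1_center pump_can'.split():
        for d in models.pinpoint(s,l):
            p=np.array(d['position'])
            if l in('toggle_row','lamp') and p[0]<.4: continue
            if d['p']>.4: acc.setdefault((l,n),[]).append(p)
    for l in ('toggle1','toggle2','toggle3'):
        for d in models.find_in(s,l):
            if d['p']>.3 and d['position'][0]>.4: acc.setdefault((l,n),[]).append(np.array(d['position']))
for k,v in sorted(acc.items()): print(k,len(v),np.median(v,0),np.std(v,0))
def mask(s):
    h=cv2.cvtColor(s['pixels'],cv2.COLOR_RGB2HSV)
    m=cv2.inRange(h,(4,190,90),(16,255,255))
    nn,lab,st,_=cv2.connectedComponentsWithStats(m); c=proj(s,(.547,-.025,.01)).astype(int)
    i=1+np.argmax(st[1:,4]); print('area',st[i]); return (lab==i).astype(np.uint8)
def cost(v,ss,sz=(.2,.24,.05)):
    C=0
    for s,m in ss:
        c,sn=np.cos(v[2]),np.sin(v[2])
        P=[proj(s,(v[0]+c*a*sz[0]/2-sn*b*sz[1]/2,v[1]+sn*a*sz[0]/2+c*b*sz[1]/2,z)) for a in(-1,1) for b in(-1,1) for z in(0,sz[2])]
        h=cv2.convexHull(np.array(P,np.float32)); im=np.zeros(m.shape,np.uint8); cv2.fillConvexPoly(im,np.round(h*16).astype(np.int32),1,shift=4)
        C+=(im!=m).sum()
    return C
sc=shots['scene'];sd=shots['side']
for ss in ([(sc,mask(sc))],[(sd,mask(sd))]):
    best=min((minimize(cost,(.547,-.025,a),(ss,),method='Nelder-Mead',options=dict(initial_simplex=[(.547,-.025,a),(.557,-.025,a),(.547,-.015,a),(.547,-.025,a+.1)])) for a in np.radians([55,65,75,85,95])),key=lambda r:r.fun)
    print('pan',best.x[:2],np.degrees(best.x[2]),best.fun)
a=cv2.resize(sc['pixels'][200:300,230:380],None,fx=5,fy=4*1.25,interpolation=3)
b=cv2.resize(sc['pixels'][95:190,100:250],None,fx=5,fy=5,interpolation=3)[:300*1]
b=cv2.resize(sd['pixels'][90:180,250:350],None,fx=4,fy=4,interpolation=3)
c=cv2.resize(sc['pixels'][205:295,250:350],None,fx=4,fy=4,interpolation=3)
cv2.imwrite('pics/crop1.png',np.hstack([b,c])[...,::-1])
E
python3 m.py
```

```text
('block', 'scene') 5 [0.5256 0.2992 0.0049] [0.0119 0.2508 0.0239]
('block', 'side') 5 [0.5255 0.2981 0.0016] [0.0935 0.0798 0.0007]
('lamp', 'scene') 4 [ 0.5008 -0.3271 -0.0043] [0.0018 0.0008 0.0012]
('lamp', 'side') 4 [ 0.4999 -0.3264 -0.0003] [0.0011 0.0005 0.0014]
('pan_center', 'scene') 4 [ 0.5507 -0.0214  0.0244] [0.0006 0.0015 0.0011]
('pan_center', 'side') 2 [ 0.5469 -0.0238  0.0226] [0.0008 0.0002 0.0006]
('pump_can', 'scene') 5 [0.7574 0.0994 0.0036] [0.0948 0.0894 0.0476]
('pump_can', 'side') 6 [0.7546 0.0993 0.0029] [0.0963 0.1654 0.0018]
('stub1_center', 'scene') 5 [0.5128 0.2497 0.1222] [0.0056 0.2311 0.0234]
('stub1_center', 'side') 4 [0.5153 0.2487 0.1223] [0.001  0.0004 0.0007]
('toggle1', 'scene') 9 [ 0.4982 -0.3189  0.0892] [0.0424 0.1835 0.0268]
('toggle2', 'scene') 9 [ 0.4982 -0.3189  0.0892] [0.0424 0.1835 0.0268]
('toggle3', 'scene') 9 [ 0.4982 -0.3189  0.0892] [0.0424 0.1835 0.0268]
('toggle_row', 'scene') 5 [ 0.4968 -0.3289  0.0671] [0.0123 0.2451 0.0226]
('toggle_row', 'side') 4 [ 0.4978 -0.3262  0.0628] [0.0004 0.0019 0.0012]
('tub', 'scene') 4 [0.5235 0.2841 0.0994] [0.0007 0.001  0.0016]
('tub', 'side') 6 [0.5224 0.2822 0.1004] [0.0858 0.1495 0.0364]
('tub_edge', 'scene') 4 [0.5119 0.2222 0.1018] [0.1071 0.0534 0.0434]
('tub_edge', 'side') 5 [0.5063 0.2177 0.0965] [0.0034 0.2158 0.0136]
('tub_handle', 'scene') 5 [0.5356 0.3599 0.25  ] [0.0085 0.0554 0.0597]
('tub_handle', 'side') 6 [0.5423 0.3646 0.2506] [0.069  0.2433 0.1008]
area [ 168  175  101   93 4949]
area [ 205  175   97   74 3295]
pan [ 0.5431 -0.0256] 91.92824927340996 538.0
pan [ 0.5485 -0.0332] 90.21309825630726 1837.0
```

View pics/crop1.png

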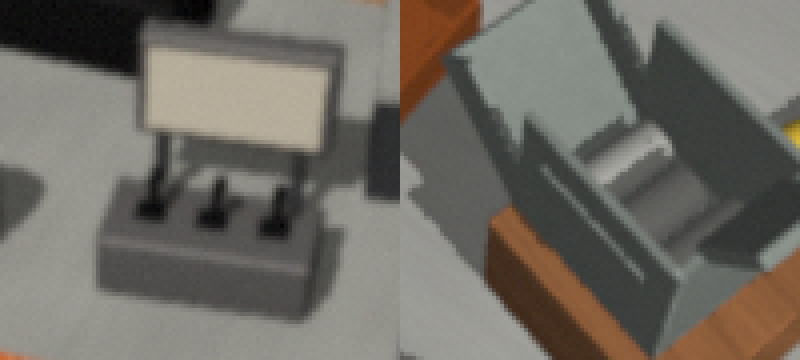

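The crops show the grey lamp with its three toggles up in front of the lit face (left crop, base near (210,240)) and the stubs lying in the grey tub (right crop, near (640,170)). I still need yaws, so I'll fit wireframes to image edges in both views.

```bash
cat > fit.py <<'E'
from h import *
from scipy.optimize import differential_evolution as DE
def box(sx,sy,z0,z1,cx=0,cy=0):
    a=[(cx+i*sx/2,cy+j*sy/2) for i,j in((-1,-1),(1,-1),(1,1),(-1,1))]; E=[]
    for k in range(4):
        p,q=a[k],a[(k+1)%4]
        E+=[((*p,z0),(*q,z0)),((*p,z1),(*q,z1)),((*p,z0),(*p,z1))]
    return E
s35,c35=np.sin(.611),np.cos(.611)
def tubE(z=.1):
    E=[]
    for y in(-.056,.056):
        P=[(-.066,y,z),(.066,y,z),(.066,y,z+.12)]
        E+=list(zip(P,P[1:])); E+=[((-.066,y,z),(-.146,y,z+.08))]
    E+=[((-.066,-.056,z),(-.066,.056,z)),((.066,-.056,z),(.066,.056,z)),((-.146,-.056,z+.08),(-.146,.056,z+.08)),((.066,-.056,z+.12),(.066,.056,z+.12))]
    c=np.array((.082,0,z+.148)); u=np.array((s35,0,c35)); n=np.array((c35,0,-s35)); w=np.array((0,.035,0))
    for f in(-.006,.006):
        A=[c+f*n+.025*u-w,c+f*n+.025*u+w,c+f*n-.03*u+w,c+f*n-.03*u-w]
        E+=[(A[0],A[1]),(A[1],A[2]),(A[3],A[0])]
    return E
M={'pan':box(.2,.24,0,.05)+box(.184,.224,.05,.05),'block':box(.17,.15,0,.1),'tub':tubE(),'lamp':box(.18,.09,0,.06)}
def samp(E): return np.vstack([np.linspace(p,q,25) for p,q in E])
def xf(P,v):
    c,s=np.cos(v[2]),np.sin(v[2]); return P@np.array([[c,s,0],[-s,c,0],[0,0,1]])+(v[0],v[1],0)
def pj(s,P):
    c=P@np.array(s['R']).T+np.array(s['t']); return c[:,:2]/c[:,2:]*foc(s)+(s['cx'],s['cy'])
def dts(s,T=4):
    g=cv2.GaussianBlur(cv2.cvtColor(s['pixels'],cv2.COLOR_RGB2LAB),(0,0),.8)
    e=np.max([cv2.Canny(g[...,i].copy(),25,60) for i in range(3)],0)
    return np.minimum(cv2.distanceTransform(255-e,cv2.DIST_L2,5),T)
def fit(name,v0,ss,rng=(.012,.012,.22)):
    P=samp(M[name]); D=[dts(s) for s in ss]
    def cost(v):
        C=0
        for s,d in zip(ss,D):
            q=pj(s,xf(P,v)).astype(np.float32); C+=cv2.remap(d,q[:,:1],q[:,1:],1,borderValue=4).mean()
        return C
    r=DE(cost,[(a-b,a+b) for a,b in zip(v0,rng)],seed=1,maxiter=80,popsize=15)
    return r.x,r.fun
def draw(s,name,v,im,k=1,col=(0,0,255)):
    for p,q in M[name]:
        a=pj(s,xf(np.array([p,q]),v)); cv2.line(im,*[tuple(int(round(t*k)) for t in x) for x in a],col,1)
E
cat > f1.py <<'E'
from fit import *
ss=[cams.snapshot('scene'),cams.snapshot('side')]
y=np.radians(78)
V0={'pan':(.547,-.025,y,.5),'block':(.5255,.2985,y),'tub':(.523,.2835,y),'lamp':(.5,-.327,0)}
V={}
for n,v in V0.items():
    rng=(.015,.015,.6) if n in('pan','lamp') else (.012,.012,.22)
    for S in (ss,ss[:1],ss[1:]):
        x,f=fit(n,v[:3],S,rng); print(n,x[:2],np.degrees(x[2]),f)
        if S is ss: V[n]=x
ims=[]
for s in ss:
    im=cv2.resize(s['pixels'],None,fx=2,fy=2,interpolation=3)[...,::-1].copy()
    for (n,v),c in zip(V.items(),((0,0,0),(0,255,255),(0,0,255),(255,0,255))): draw(s,n,v,im,2,c)
    ims.append(im)
cv2.imwrite('pics/ov.png',np.hstack([ims[0][190:670,240:740][:600,:400+100],ims[1][160:640,280:680][:,:300+100]])[:, :800])
E
python3 f1.py
```

```text
pan [ 0.5474 -0.0247] 94.41802691473701 1.898465633392334
pan [ 0.55   -0.0211] 92.22736187191458 0.6088787913322449
pan [ 0.5387 -0.029 ] 91.47782157542514 1.0273771286010742
block [0.5252 0.2987] 78.80534678427841 1.9684778
block [0.5247 0.2989] 78.86957485676892 0.8742366433143616
block [0.5257 0.298 ] 78.72532666928012 1.0743598937988281
tub [0.5224 0.2838] 78.01286306776609 1.6055558
tub [0.5231 0.2839] 77.92997515602254 0.8697820901870728
tub [0.5221 0.2838] 77.93513933215328 0.7316539883613586
lamp [ 0.4993 -0.3263] 11.819442842605028 1.9125710725784302
lamp [ 0.5019 -0.325 ] 10.12574474374017 0.8381807208061218
lamp [ 0.4968 -0.3216] 11.081418499592798 0.9679422974586487
```

View pics/ov.png

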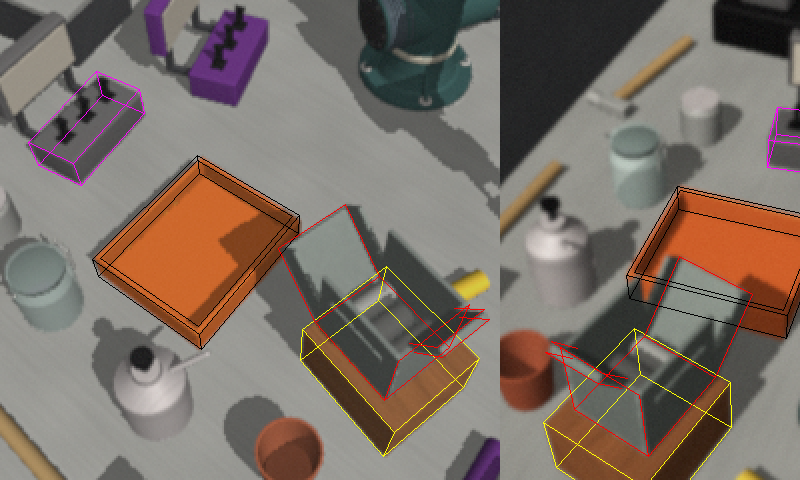

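The fits look right: block (0.5252, 0.2987) at 78.8°, tub (0.5224, 0.2838) at 78.0°, pan about (0.549, -0.0225) at 92°, grey lamp (0.500, -0.326) at 11°. The plan is to grip the middle of the pan's far wall from above and slide it. Then I'll grip the tub flap by its two side edges so that it can pivot in the pads.

```bash
cat >> h.py <<'E'
def rel(*tg, cmd=None):
    """targets (x,y,z,yawdeg) -> shift mm / turn deg in the tool axes now (cmd: pose to count from)"""
    o=robot.get_obs(); p=np.array(o['tool_pos']) if cmd is None else np.array(cmd[:3]); rpy=o['ee_rot']
    yaw=rpy[2] if cmd is None else np.radians(cmd[3])
    R=Ro.from_euler('xyz',[np.pi,0,yaw]).as_matrix()
    for t in tg:
        d=R.T@(np.array(t[:3])-p)*1000; a=-((t[3]-np.degrees(yaw)+180)%360-180); print(d.round(1),round(a,1))
E
python3 -c "
from h import *
rel((.45,.2,.36,182.3),(.5529,-.1184,.2,182.3),(.5529,-.1184,.08,182.3),(.5529,-.1184,.024,182.3),cmd=(.188,.517,.206,160))"
```

```text
[-354.6 -208.3 -154. ] -22.3
[-560.2 -472.3    6. ] -22.3
[-560.2 -472.3  126. ] -22.3
[-560.2 -472.3  182. ] -22.3
```

{"method": "step_arm", "body": {
  "series": [
    [1,-60,-30,-60,-5],
    [1,-110,-60,-110,-10],
    [1,-355,-208,-154,-22],
    [1,-355,-208,-154,-22],
    [1,-355,-208,-154,-22],
    [1,-355,-208,-154,-22],
    [1,-355,-208,-154,-22],
    [1,-560,-472,6,-22],
    [1,-560,-472,6,-22],
    [1,-560,-472,6,-22],
    [1,-560,-472,6,-22],
    [1,-560,-472,6,-22],
    [1,-560,-472,6,-22],
    [1,-560,-472,6,-22],
    [1,-560,-472,66,-22],
    [1,-560,-472,116,-22],
    [1,-560,-472,116,-22],
    [1,-560,-472,116,-22]
  ]
}}

```text
time: 8.85
tool_pos: [0.5545, -0.1178, 0.0923]
ee_rot: [-3.141, 0.004, -3.105]
wrist_force: [-0.4, -0.1, 0.3]
width: 0.094
```

{"method": "step_arm", "body": {
  "series": [
    [1,0,0,35,0],
    [1,0,0,67,0],
    [1,0,0,67,0],
    [-1,0,0,67,0],
    [-1,0,0,67,0],
    [-1,0,0,67,0],
    [-1,0,0,67,0],
    [-1,0,0,67,0],
    [-1,0,0,67,0],
    [-1,0,0,67,0]
  ]
}}

```text
time: 10.1
tool_pos: [0.5529, -0.1181, 0.0223]
ee_rot: [3.141, -0.0, -3.106]
wrist_force: [-0.8, -1.0, -0.7]
width: 0.0276
```

```bash
python3 -c "
from h import *
o=robot.get_obs();print(o['tool_pos'],o['width'])
rel((.515,-.08,.0255,176),(.485,-.03,.0255,168.7),(.4785,0.,.0255,168.7),(.471,.0197,.0255,168.7))"
```

```text
[ 0.5529 -0.1181  0.0223] 0.02760063304007091
[36.5 39.4 -3.2] 6.0
[64.8 90.4 -3.2] 13.3
[ 70.2 120.6  -3.2] 13.3
[ 77.  140.5  -3.2] 13.3
```

{"method": "step_arm", "body": {
  "series": [
    [-1,0,0,0,0],
    [-1,0,0,0,0],
    [-1,0,0,0,0],
    [-1,0,0,0,0],
    [-1,12,13,0,2],
    [-1,24,26,0,4],
    [-1,37,39,0,6],
    [-1,51,65,0,9.5],
    [-1,65,90,0,13.3],
    [-1,68,105,0,13.3],
    [-1,70,118,0,13.3],
    [-1,73,129,0,13.3],
    [-1,75,135,0,13.3],
    [-1,75,135,0,13.3]
  ]
}}

```text
time: 11.85
tool_pos: [0.4732, 0.015, 0.0224]
ee_rot: [3.14, -0.0, 2.945]
wrist_force: [0.3, 1.1, -2.0]
width: 0.008
```

```bash
cat > f2.py <<'E'
from fit import *
ss=[cams.snapshot('scene'),cams.snapshot('side')]
x,f=fit('pan',(.486,.11,np.radians(78.7)),ss[:1],(.02,.02,.15)); print(x[:2],np.degrees(x[2]),f)
ims=[]
for s in ss:
    im=cv2.resize(s['pixels'],None,fx=2,fy=2,interpolation=3)[...,::-1].copy()
    draw(s,'pan',x,im,2,(0,0,0)); draw(s,'block',(.5252,.2987,np.radians(78.8)),im,2,(0,255,255))
    ims.append(im)
cv2.imwrite('pics/ov2.png',np.hstack([ims[0][240:640,380:780],ims[1][240:640,380:780]]))
rel((.471,.0197,.0223,168.7))
E
python3 f2.py
```

```text
[0.5006 0.1155] 71.39134062534787 1.1512842178344727
[3.2 4.6 0.1] 0.0
```

View pics/ov2.png

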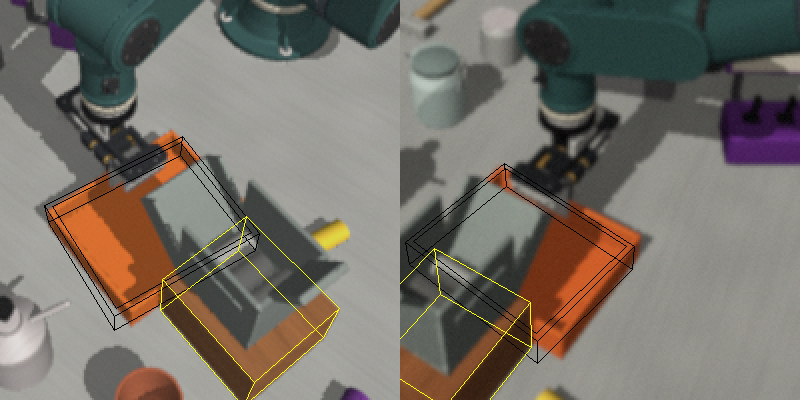

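The pan is gripped (width 8 mm) and is already nearly square to the block. The wireframe fit is thrown off by occlusion, so I'll rely on kinematics. Next comes the final push to close the gap, then release and lift.

{"method": "step_arm", "body": {
  "series": [
    [-1,2,4,0,0],
    [-1,2,7,0,0],
    [-1,2,7,0,0],
    [-0.6,2,7,0,0],
    [-0.4,2,7,0,0],
    [-0.4,2,7,0,0],
    [-0.4,2,7,0,0],
    [1,2,7,-40,0],
    [1,2,7,-90,0],
    [1,2,7,-150,0],
    [1,2,7,-210,0],
    [1,2,7,-270,0],
    [1,2,7,-330,0],
    [1,2,7,-330,0]
  ]
}}

```text
time: 13.7
tool_pos: [0.4742, 0.0214, 0.3588]
ee_rot: [3.14, 0.012, 2.945]
wrist_force: [-0.6, -0.2, -0.5]
width: 0.0929
```

```bash
python3 - <<'E'
from h import *
o=robot.get_obs();print(o['tool_pos'],o['ee_rot'],o['width'])
rel((.5394,.3640,.35,78),(.5394,.3640,.30,78),(.5394,.3640,.229,78))
E
```

```text
[0.4742 0.0214 0.3588] [3.14   0.0119 2.9447] 0.09291267685790769
[  3.1 348.8   8.8] 90.7
[  3.1 348.8  58.8] 90.7
[  3.1 348.8 129.8] 90.7
```

{"method": "step_arm", "body": {
  "series": [
    [1,1,50,0,10.5],
    [1,1,110,0,21],
    [1,2,170,0,31.5],
    [1,2,230,0,42],
    [1,3,290,0,52.5],
    [1,3,349,0,63],
    [1,3,349,8,73.5],
    [1,3,349,8,84],
    [1,3,349,8,90.7],
    [1,3,349,40,90.7],
    [1,3,349,60,90.7],
    [1,3,349,60,90.7],
    [1,3,349,60,90.7]
  ]
}}

```text
time: 15.32
tool_pos: [0.538, 0.3643, 0.2927]
ee_rot: [3.142, -0.0, 1.362]
wrist_force: [0.2, -0.7, 0.0]
width: 0.094
```

```bash
python3 - <<'E'
from fit import *
o=robot.get_obs();print(o['tool_pos'],o['ee_rot'],o['width'])
sc=cams.snapshot('scene');w=cams.snapshot('wrist');sd=cams.snapshot('side')
for s in(sc,sd,w):
  for l in('tub_handle','stub1_center'):
    print(l,[(np.round(d['position'],4).tolist(),round(d['p'],2)) for d in models.pinpoint(s,l)][:3])
im=[cv2.resize(s['pixels'],None,fx=2,fy=2,interpolation=3)[...,::-1].copy() for s in(sc,sd)]
for s,i in zip((sc,sd),im): draw(s,'tub',(.5224,.2838,np.radians(78)),i,2); draw(s,'pan',(.488,.115,np.radians(78.7)),i,2,(0,0,0))
cv2.imwrite('pics/ov3.png',np.vstack([np.hstack([im[0][260:660,380:780],im[1][260:660,220:620]])]))
rel((.5394,.3640,.229,78))
E
```

```text
[0.538  0.3643 0.2927] [ 3.1416 -0.0001  1.3616] 0.09401246515208891
tub_handle [([0.5384, 0.3613, 0.2484], 0.75)]
stub1_center [([0.7173, -0.2993, -0.0008], 0.7)]
tub_handle [([0.5402, 0.3647, 0.2499], 0.63)]
stub1_center [([0.5171, 0.247, 0.1224], 0.81)]
tub_handle [([0.5355, 0.3643, 0.2476], 0.62)]
stub1_center [([0.5129, 0.2435, 0.1246], 0.95)]
[-0.   1.4 63.8] 0.0
```

View pics/ov3.png

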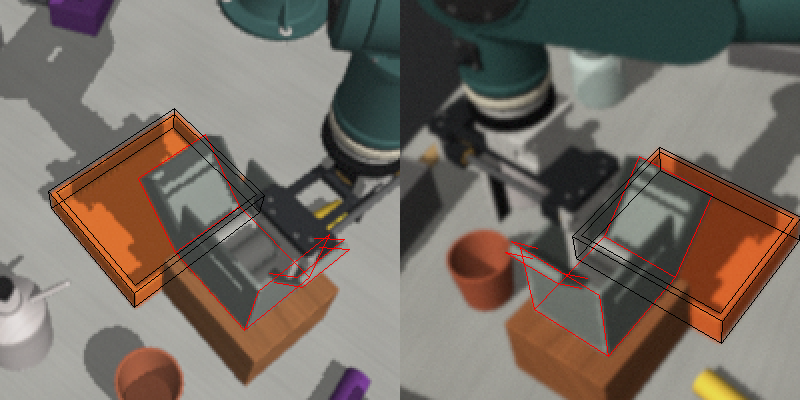

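The black wireframe for the intended pan pose lies on the pan in both views, square against the block under the spout. The fingers straddle the flap. Now I'll descend and close in stages.

{"method": "step_arm", "body": {
  "series": [
    [1,0,1,30,0],
    [1,0,1,55,0],
    [1,0,1,64,0],
    [1,0,1,64,0],
    [0.57,0,1,64,0],
    [0.57,0,1,64,0],
    [0.57,0,1,64,0],
    [0.57,0,1,64,0]
  ]
}}

```text
time: 16.77
tool_pos: [0.5391, 0.3641, 0.2288]
ee_rot: [3.141, -0.0, 1.362]
wrist_force: [0.6, -0.2, -0.4]
width: 0.0738
```

{"method": "step_arm", "body": {
  "series": [
    [0.5,0,0,0,0],
    [0.5,0,0,0,0]
  ]
}}

```text
time: 17.02
tool_pos: [0.5388, 0.3641, 0.2285]
ee_rot: [-3.141, -0.0, 1.362]
wrist_force: [-0.9, 0.3, 0.3]
width: 0.071
```

Contact is balanced (no force at 71 mm). I'll grip and begin rocking, checking the force.

{"method": "step_arm", "body": {
  "series": [
    [-1,0,0,0,0],
    [-1,0,0,0,0],
    [-1,0,0,0,0],
    [-1,-6.6,0,-6.4,0],
    [-1,-13.4,0,-12.3,0],
    [-1,-20.5,0,-18,0],
    [-1,-27.9,0,-23.4,0],
    [-1,-27.9,0,-23.4,0],
    [-1,-27.9,0,-23.4,0]
  ]
}}

```text
time: 18.15
tool_pos: [0.5327, 0.3358, 0.2508]
ee_rot: [-3.14, 0.003, 1.361]
wrist_force: [-1.1, 1.3, -9.4]
width: 0.0698
```

```bash
cat > st.py <<'E'
from h import *
o=robot.get_obs(); R=Ro.from_euler('z',78,degrees=True).as_matrix()
p=np.array(o['tool_pos'])+(0,0,.019)-(.5087,.2192,.1); q=R.T@p*1000
print('F tub axes',R.T@o['wrist_force'],'T',R.T@o['wrist_torque'],'grasp rel edge mm',q,'rad',np.hypot(q[0],q[2]),'phi',np.degrees(np.arctan2(q[2],q[0])),o['width'])
E
python3 st.py
```

```text
F tub axes [ 1.075   1.3226 -9.4314] T [ 0.3023 -0.0418 -0.011 ] grasp rel edge mm [119.0026   0.7172 169.8345] rad 207.37734236179534 phi 54.981166302402464 0.06981250594707752
```

{"method": "step_arm", "body": {
  "series": [
    [-1,-7.6,0,-5.1,0],
    [-1,-15.3,0,-9.8,0],
    [-1,-23.3,0,-14.2,0],
    [-1,-31.5,0,-18.2,0],
    [-1,-39.9,0,-21.9,0],
    [-1,-48.4,0,-25.2,0],
    [-1,-57,0,-28.1,0],
    [-1,-65.7,0,-30.7,0],
    [-1,-65.7,0,-30.7,0]
  ]
}}

```text
time: 19.27
tool_pos: [0.5193, 0.2718, 0.2833]
ee_rot: [3.141, 0.0, 1.361]
wrist_force: [-3.2, 1.7, -11.6]
width: 0.0699
```

```bash
python3 st.py
```

```text
F tub axes [  1.0445   3.4863 -11.6007] T [ 0.6381 -0.0248 -0.1074] grasp rel edge mm [ 53.6768   0.591  202.2991] rad 209.29913551968517 phi 75.13990582180737 0.06991500242114423
```

{"method": "step_arm", "body": {
  "series": [
    [-1,-8.9,0,-1.9,0],
    [-1,-17.8,0,-3.5,0],
    [-1,-26.8,0,-4.6,0],
    [-1,-35.9,0,-5.4,0],
    [-1,-45,0,-5.9,0],
    [-1,-54.1,0,-6.1,0],
    [-1,-54.1,0,-6.1,0]
  ]
}}

```text
time: 20.15
tool_pos: [0.5085, 0.2191, 0.2917]
ee_rot: [3.138, -0.002, 1.361]
wrist_force: [-3.3, 3.8, 0.0]
width: 0.0692
```

```bash
python3 st.py
```

```text
F tub axes [2.9972 4.0342 0.0095] T [ 0.84   -0.5229  0.1117] grasp rel edge mm [ -0.1715   0.1828 210.6842] rad 210.68428189822595 phi 90.04664774855542 0.06918309699475247
```

{"method": "step_arm", "body": {
  "series": [
    [-1,-9.1,0,0.2,0],
    [-1,-18.2,0,0.6,0],
    [-1,-27.3,0,1.4,0],
    [-1,-36.3,0,2.6,0],
    [-1,-45.2,0,4.2,0],
    [-1,-54.1,0,6.1,0],
    [-1,-61.1,0,8.1,0],
    [-1,-61.1,0,8.1,0],
    [-1,-61.1,0,8.1,0],
    [-1,-61.1,0,8.1,0]
  ]
}}

```text
time: 21.4
tool_pos: [0.4964, 0.1584, 0.2853]
ee_rot: [3.134, -0.0, 1.36]
wrist_force: [-5.0, -0.3, 10.2]
width: 0.0681
```

```bash
python3 st.py; python3 - <<'E'
from h import *
sc=cams.snapshot('scene');sd=cams.snapshot('side')
for s in(sc,sd): print([(np.round(d['position'],3).tolist(),round(d['p'],2)) for d in models.pinpoint(s,'stub1_center')])
im=[cv2.resize(s['pixels'],None,fx=2,fy=2,interpolation=3)[...,::-1] for s in(sc,sd)]
cv2.imwrite('pics/p4.png',np.hstack([im[0][260:660,380:780],im[1][260:660,300:700]]))
E
```

```text
F tub axes [-1.3431  4.7875 10.1707] T [0.9641 0.2281 0.1835] grasp rel edge mm [-62.0066  -0.5611 204.3325] rad 213.53354959584166 phi 106.88091685714431 0.0681005714761502
[([0.467, 0.049, 0.023], 0.5)]
[([0.471, 0.048, 0.025], 0.49)]
```

View pics/p4.png

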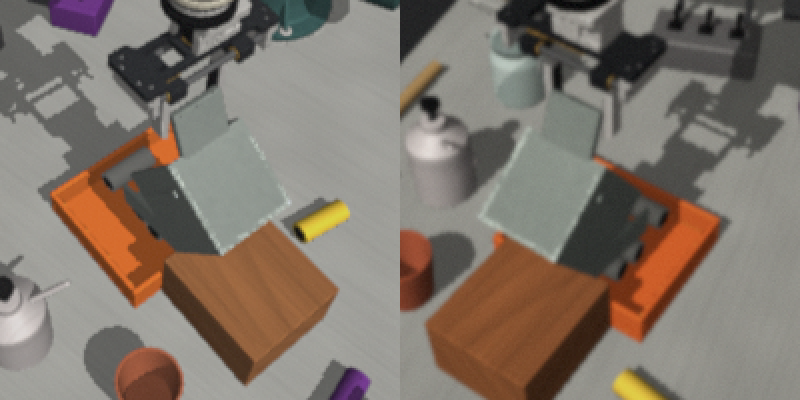

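The tub is tipped about 62°. The scene view shows a stub in the pan at (130,172) and others at the lip near (150,225); the side view shows dark ends at (655,212), (632,250) and (617,265). I'll go a bit further and hold so that all are certain to come out.

{"method": "step_arm", "body": {
  "series": [
    [-1,-5,0,-0.5,0],
    [-1,-10,0,0.5,0],
    [-1,-10,0,0.5,0],
    [-1,-10,0,0.5,0],
    [-1,-10,0,0.5,0],
    [-1,-10,0,0.5,0]
  ]
}}

```text
time: 22.35
tool_pos: [0.4943, 0.1486, 0.2828]
ee_rot: [3.136, 0.001, 1.36]
wrist_force: [-3.9, -1.1, 6.1]
width: 0.0677
```

```bash
python3 st.py; python3 - <<'E'
from h import *
sc=cams.snapshot('scene');sd=cams.snapshot('side')
for s in(sc,sd): print([(np.round(d['position'],3).tolist(),round(d['p'],2)) for d in models.find_in(s,'stub1_center')])
im=[cv2.resize(s['pixels'],None,fx=4,fy=4,interpolation=3)[...,::-1] for s in(sc,sd)]
cv2.imwrite('pics/p5.png',np.hstack([im[0][720:1220,840:1240],im[1][720:1220,880:1280]]))
E
```

```text
F tub axes [-1.9089  3.559   6.1117] T [0.6524 0.2486 0.1363] grasp rel edge mm [-72.0557  -0.5464 201.8211] rad 214.29834522241865 phi 109.64797087401682 0.06772948991033585
[([0.476, 0.054, 0.039], 0.7)]
[([0.446, 0.058, 0.034], 0.45), ([0.487, -0.332, 0.058], 0.28)]
```

View pics/p5.png

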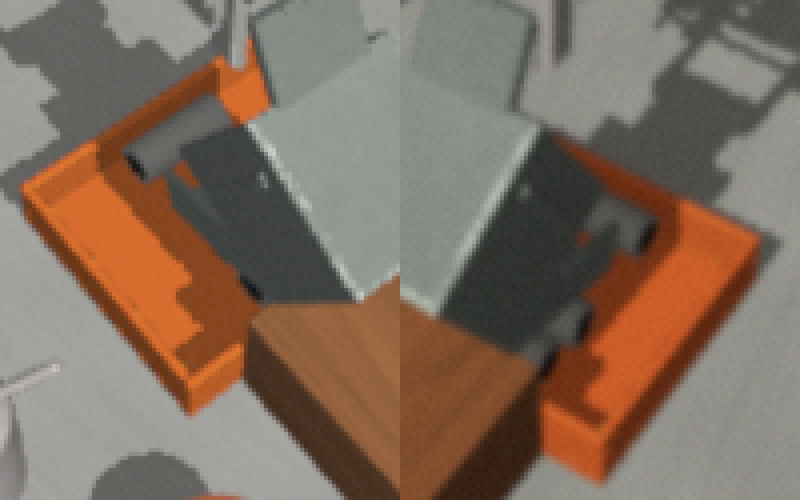

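All three stubs are in the pan: side crop at (635,225), (575,322) and (540,358). Now I'll ease the tub back along the same arc.

{"method": "step_arm", "body": {
  "series": [
    [-1,8.3,0,-2.1,0],
    [-1,17,0,-4.5,0],
    [-1,25.9,0,-6.4,0],
    [-1,34.8,0,-7.9,0],
    [-1,43.8,0,-9,0],
    [-1,52.9,0,-9.8,0],
    [-1,62,0,-10.2,0],
    [-1,71.1,0,-10.1,0],
    [-1,80.2,0,-9.4,0],
    [-1,89.3,0,-8.8,0],
    [-1,98.4,0,-7.8,0],
    [-1,107.4,0,-6.4,0],
    [-1,116.3,0,-4.6,0],
    [-1,125.2,0,-2.5,0],
    [-1,125.2,0,-2.5,0]
  ]
}}

```text
time: 24.42
tool_pos: [0.5199, 0.274, 0.2817]
ee_rot: [-3.141, -0.001, 1.363]
wrist_force: [-2.2, 5.2, 2.9]
width: 0.0695
```

```bash
python3 st.py
```

```text
F tub axes [4.6445 3.2771 2.8709] T [ 0.6286 -0.3984 -0.0365] grasp rel edge mm [ 55.8802   0.4483 200.7091] rad 208.34282317662948 phi 74.44206967448352 0.0694833252015998
```

{"method": "step_arm", "body": {
  "series": [
    [-1,8.7,0,2.6,0],
    [-1,17.3,0,5.5,0],
    [-1,25.8,0,8.8,0],
    [-1,34.2,0,12.5,0],
    [-1,42.4,0,16.5,0],
    [-1,50.4,0,20.9,0],
    [-1,58.1,0,25.6,0],
    [-1,65.7,0,30.7,0],
    [-1,73.1,0,36.1,0],
    [-1,76.7,0,39,0],
    [-1,80.2,0,41.8,0],
    [-1,83.6,0,44.8,0],
    [-1,87,0,47.8,0],
    [-1,89,0,49.7,0],
    [-1,90.5,0,51,0],
    [-1,91,0,51.5,0],
    [-1,91,0,51.5,0]
  ]
}}

```text
time: 26.55
tool_pos: [0.5386, 0.3602, 0.2361]
ee_rot: [3.138, -0.001, 1.361]
wrist_force: [-1.9, -10.1, 0.6]
width: 0.0694
```

```bash
python3 st.py
```

```text
F tub axes [-10.286   -0.2538   0.6059] T [1.1597 2.1374 0.3451] grasp rel edge mm [144.0913   0.0409 155.134 ] rad 211.72830903234026 phi 47.1134982998283 0.06935341362527517
```

```bash
python3 - <<'E'
from fit import *
print(robot.get_obs()['tool_pos'])
ss=[cams.snapshot('scene'),cams.snapshot('side')]
v=(.5224,.2838,np.radians(78))
for S in(ss,ss[:1],ss[1:]):
    x,f=fit('tub',v,S,(.015,.015,.1)); print(x[:2],np.degrees(x[2]),f)
im=[cv2.resize(s['pixels'],None,fx=4,fy=4,interpolation=3)[...,::-1].copy() for s in ss]
for s,i in zip(ss,im): draw(s,'tub',v,i,4)
cv2.imwrite('pics/p6.png',np.hstack([im[0][780:1280,1000:1400],im[1][880:1380,620:1020]]))
E
```

```text
[0.5386 0.3602 0.2361]
[0.5253 0.2923] 78.10478366958041 1.515671968460083
[0.525  0.2925] 78.17334884943055 0.7735288143157959
[0.5255 0.2922] 77.99806024852 0.7396039366722107
```

View pics/p6.png

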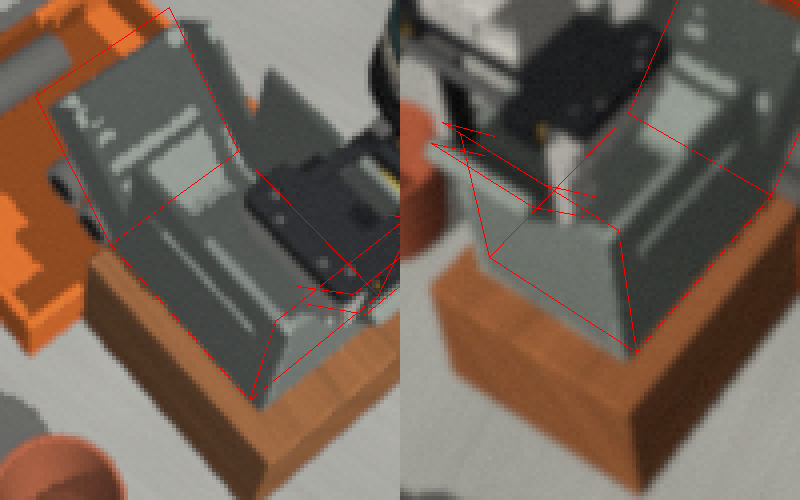

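The overlay shows the tub standing upright but slid back about 9 mm along its +x. I'll relax the tool, lower slightly so it is flat, release, and check again.

{"method": "step_arm", "body": {
  "series": [
    [-1,-2,0,1,0],
    [-1,-4,0,2,0],
    [-1,-6,0,3,0],
    [-1,-6,0,3,0],
    [-1,-6,0,3,0]
  ]
}}

```text
time: 27.28
tool_pos: [0.5387, 0.36, 0.2359]
ee_rot: [3.133, -0.015, 1.364]
wrist_force: [-0.8, 2.6, 7.4]
width: 0.0694
```

```bash
python3 st.py
```

```text
F tub axes [2.3369 1.273  7.3755] T [ 1.3768 -0.1671 -0.0463] grasp rel edge mm [143.9548  -0.0619 154.9471] rad 211.49847225765015 phi 47.1061381740018 0.0694007260113982
```

{"method": "step_arm", "body": {
  "series": [
    [-1,-2,0,0.5,0],
    [-1,-4,0,1,0],
    [-1,-6,0,1,0],
    [-1,-8,0,1,0],
    [-1,-8,0,1,0]
  ]
}}

```text
time: 27.9
tool_pos: [0.5386, 0.3565, 0.2359]
ee_rot: [3.129, -0.025, 1.366]
wrist_force: [3.2, 12.0, 6.2]
width: 0.0694
```

```bash
python3 st.py
```

```text
F tub axes [12.4061 -0.6087  6.2459] T [ 0.8301 -2.2206 -0.2559] grasp rel edge mm [140.4804  -0.7432 154.9336] rad 209.13911141917382 phi 47.800987404948415 0.06939988582359735
```

{"method": "step_arm", "body": {
  "series": [
    [-1,-2,0,0.5,0],
    [-1,-4,0,1,0],
    [-1,-5,0,1,0],
    [-1,-5,0,1,0]
  ]
}}

```text
time: 28.4
tool_pos: [0.5383, 0.3521, 0.2358]
ee_rot: [3.127, -0.027, 1.367]
wrist_force: [4.4, 12.3, 7.4]
width: 0.0695
```

```bash
python3 st.py;  cat > f3.py <<'E'
from fit import *
ss=[cams.snapshot('scene'),cams.snapshot('side')]
v=(.5235,.287,np.radians(78))
for S in(ss,ss[:1],ss[1:]):
    x,f=fit('tub',v,S,(.015,.015,.1)); d=x[:2]-(.5224,.2838); print(x[:2],np.degrees(x[2]),f,'along u',d@(.2079,.9781)*1000,'lat',d@(-.9781,.2079)*1000)
E
python3 f3.py
```

```text
F tub axes [12.9239 -1.712   7.3511] T [ 0.7009 -2.3894 -0.3026] grasp rel edge mm [136.1604  -1.3691 154.8077] rad 206.16759955177923 phi 48.666887792520505 0.06950053327007283
[0.5241 0.2851] 77.39268844879665 1.5360321998596191 along u 1.624471534750026 lat -1.4299428373723853
[0.5245 0.2853] 77.50830059732785 0.7587884664535522 along u 1.9461118111398494 lat -1.7200842081539833
[0.5241 0.2848] 77.26236795921945 0.7675950527191162 along u 1.3431740345142287 lat -1.424731897555055
```

The tub slid back to within 2 mm and 1° of its original place. Relax the load, then release and lift away.

{"method": "step_arm", "body": {
  "series": [
    [-1,1.5,0,-2,0],
    [-1,3,0,-3,0],
    [-0.2,3,0,-3,0],
    [1,3,0,-3,0],
    [1,3,0,-3,0],
    [1,3,0,-3,0],
    [1,3,0,-3,0],
    [1,3,0,-3,0]
  ]
}}

```text
time: 29.5
tool_pos: [0.5351, 0.3458, 0.2289]
ee_rot: [-3.141, -0.0, 1.361]
wrist_force: [-0.0, 1.2, -0.1]
width: 0.0942
```

```bash
python3 st.py; python3 f3.py
```

```text
F tub axes [ 1.1293  0.2464 -0.1373] T [0.0217 0.0785 0.0227] grasp rel edge mm [129.3532   0.4666 147.9193] rad 196.50030751872674 phi 48.83080372150107 0.094158473739799
[0.5241 0.285 ] 77.5225496538993 1.6626877784729004 along u 1.5109115327676812 lat -1.4555866600515237
[0.5247 0.2854] 77.45529995399635 0.8677174 along u 2.079927874832002 lat -1.9176947956209285
[0.5244 0.2843] 77.12429264894618 0.761326014995575 along u 0.909480391703392 lat -1.8120455778009927
```

{"method": "step_arm", "body": {
  "series": [
    [1,0,0,-30,0],
    [1,0,0,-80,0],
    [1,0,0,-130,0],
    [1,0,0,-130,0]
  ]
}}

```text
time: 30.1
tool_pos: [0.5361, 0.3464, 0.3653]
ee_rot: [3.133, -0.007, 1.362]
wrist_force: [0.4, -0.4, -0.0]
width: 0.0937
```

```bash
python3 - <<'E'
from h import *
o=robot.get_obs();print(o['tool_pos'],o['ee_rot'])
rel((.4146,-.3432,.32,101),(.4146,-.3432,.2,101),(.4146,-.3432,.12,101))
E
```

```text
[0.5361 0.3464 0.3653] [ 3.133  -0.0073  1.3616]
[-699.8   24.3   45.3] -23.0
[-699.8   24.3  165.3] -23.0
[-699.8   24.3  245.3] -23.0
```

{"method": "step_arm", "body": {
  "series": [
    [-1,-60,2,0,-4],
    [-1,-120,4,0,-8],
    [-1,-180,6,0,-12],
    [-1,-240,8,0,-16],
    [-1,-300,10,0,-20],
    [-1,-360,12,10,-23],
    [-1,-420,15,20,-23],
    [-1,-480,17,30,-23],
    [-1,-540,20,40,-23],
    [-1,-600,22,45,-23],
    [-1,-660,24,45,-23],
    [-1,-700,24,45,-23],
    [-1,-700,24,45,-23],
    [-1,-700,24,100,-23],
    [-1,-700,24,150,-23],
    [-1,-700,24,205,-23],
    [-1,-700,24,205,-23],
    [-1,-700,24,205,-23]
  ]
}}

```text
time: 32.35
tool_pos: [0.4144, -0.3439, 0.1564]
ee_rot: [3.14, 0.003, 1.764]
wrist_force: [0.4, -1.1, 0.4]
width: 0.0007
```

```bash
python3 - <<'E'
from fit import *
o=robot.get_obs();print(o['tool_pos'],o['ee_rot'],o['width'])
sc=cams.snapshot('scene');sd=cams.snapshot('side')
for s in(sc,sd): print([(np.round(d['position'],4).tolist(),round(d['p'],2)) for d in models.pinpoint(s,'toggle_row')])
M['t']=box(.104,.008,.062,.062); v=(.4975,-.327,np.radians(11))
im=[cv2.resize(s['pixels'],None,fx=4,fy=4,interpolation=3)[...,::-1].copy() for s in(sc,sd)]
for s,i in zip((sc,sd),im): draw(s,'lamp',(.5,-.3265,np.radians(11)),i,4,(255,0,255)); draw(s,'t',v,i,4)
cv2.imwrite('pics/p7.png',np.hstack([im[0][380:780,440:840],im[1][360:760,1000:1400]]))
rel((.4146,-.3432,.086,101),(.498+.102,-.327+.02,.086,101))
E
```

```text
[ 0.4144 -0.3439  0.1564] [3.1395 0.0025 1.7641] 0.0006721135954237174
[([0.497, -0.3269, 0.0645], 0.76), ([0.2211, -0.2618, 0.0619], 0.61)]
[([0.497, -0.3255, 0.0615], 0.84), ([0.2201, -0.2597, 0.0605], 0.71)]
[ 1.9  0.2 71.5] 0.0
[  1.9 189.1  71.5] 0.0
```

View pics/p7.png

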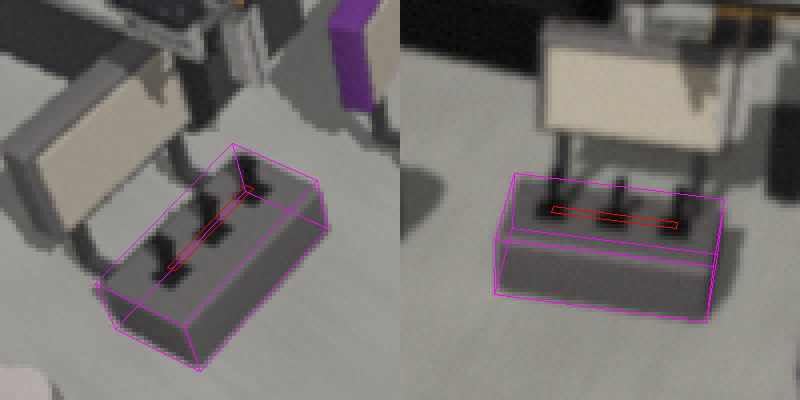

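The grey lamp's toggles stand upright along the red line (left crop (170,270) to (255,187)), and the finger is off their -x end. Now descend and drag along the row.

{"method": "step_arm", "body": {
  "series": [
    [-1,0,0,40,0],
    [-1,1,0,71,0],
    [-1,1,0,71,0],
    [-1,1,0,71,0],
    [-1,1,20,71,0],
    [-1,1,40,71,0],
    [-1,1,60,71,0],
    [-1,1,80,71,0],
    [-1,1,100,71,0],
    [-1,1,120,71,0],
    [-1,1,140,71,0],
    [-1,1,160,71,0],
    [-1,1,180,71,0],
    [-1,1,190,71,0],
    [-1,1,190,71,0],
    [-1,1,190,30,0],
    [-1,1,190,-30,0],
    [-1,1,190,-80,0],
    [-1,-40,190,-120,0],
    [-1,-40,190,-120,0]
  ]
}}

```text
time: 35.05
tool_pos: [0.6078, -0.35, 0.2785]
ee_rot: [3.136, 0.006, 1.76]
wrist_force: [1.0, -0.2, -0.4]
width: 0.0007
```

{"method": "step_arm", "body": {
  "series": [
    [-1,60,-90,-80,0],
    [-1,110,-140,-100,0],
    [-1,110,-190,-100,0],
    [-1,110,-190,-100,0],
    [-1,110,-190,-100,0]
  ]
}}

```text
time: 35.67
tool_pos: [0.3972, -0.2737, 0.3764]
ee_rot: [3.139, 0.003, 1.761]
wrist_force: [0.4, 0.2, -0.0]
width: 0.0005
```

```bash
python3 - <<'E'
from fit import *
o=robot.get_obs();print(o['time'],o['tool_pos'],o['wrist_force'])
sc=cams.snapshot('scene');sd=cams.snapshot('side')
for s in(sc,sd):
  for l in('stub1_center','tub','pan_center'): print(l,[(np.round(d['position'],3).tolist(),round(d['p'],2)) for d in models.pinpoint(s,l)])
im=[cv2.resize(s['pixels'],None,fx=3,fy=3,interpolation=3)[...,::-1].copy() for s in(sc,sd)]
def c(i,r,k,h=300,w=400): return i[r:r+h,k:k+w]
cv2.imwrite('pics/p8.png',np.vstack([np.hstack([c(im[0],290,330),c(im[1],300,720)]),np.hstack([c(im[0],540,600),c(im[1],560,560)])]))
E
python3 f3.py
```

```text
35.675 [ 0.3972 -0.2737  0.3764] [ 0.4278  0.1968 -0.0316]
stub1_center [([0.467, 0.048, 0.028], 0.71)]
tub [([0.527, 0.284, 0.102], 0.86), ([0.496, -0.329, -0.004], 0.52), ([0.492, 0.174, 0.025], 0.44), ([0.75, -0.13, -0.001], 0.32)]
pan_center [([0.492, 0.118, 0.024], 0.86)]
stub1_center [([0.47, 0.047, 0.024], 0.52), ([0.49, 0.116, 0.02], 0.32)]
tub [([0.523, 0.286, 0.103], 0.62)]
pan_center [([0.489, 0.114, 0.022], 0.67)]
[0.5245 0.2853] 77.38686262548605 1.689439296722412 along u 1.849373019838356 lat -1.7029845293589478
[0.5257 0.2857] 77.53915848086083 0.8632089495658875 along u 2.4917560002464607 lat -2.801756390681621
[0.5239 0.2852] 77.12548671303286 0.7852680683135986 along u 1.635996710023389 lat -1.1418342094356584
```

View pics/p8.png

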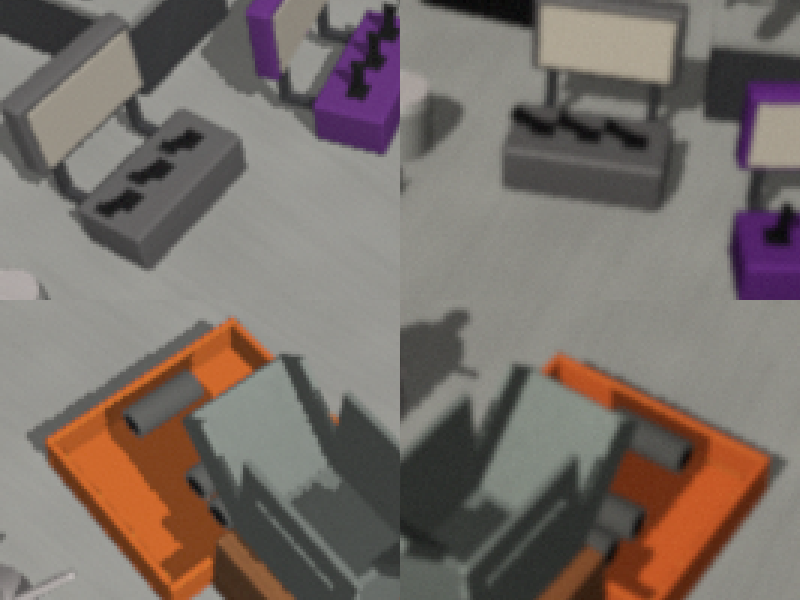

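All three toggles lie flat towards +x (top row, left crop (120,205), (150,170) and (180,140)). The tub is empty and upright, and three stubs lie in the pan (lower right crop (655,445), (615,512) and (600,545)). I'm handing in.

```bash
python3 -c "
from h import *
print(robot.close_job())"
```

```text
the job is handed in; nothing more can be done
None
```

I did the whole job in the order asked and handed it in at about 36 s of the 72 s allowed; no verdict came back.

- **Pan:** I slid it square up to the block, leaving about 2 mm by the arm's position. I did not measure that gap in the pictures, because my outline fit of the pan failed where the tub hides it. The last network readings put the pan's centre within about 5 mm of where I meant it to be.
- **Tub:** I took the flap by its two side edges and rocked the tub to about 65° on its front edge. All three stubs show lying in the pan in the last pictures. The tub had slid back about 9 mm on the return. I dragged it forward along the block before letting go. By the last fit it stands about 2 mm and under 1° from where it was, upright and empty.
- **Lamp:** One drag of the closed fingers knocked over all three toggles of the grey lamp. They lie well to the off side in both views, judged by eye since their angles are not reported. The purple lamp was not touched.
- **Forces and bystanders:** The highest wrist force I read was about 14 N, against a limit of 120 N. I read it only at the end of each move, so brief peaks between readings could be higher. I gave the pump can, jar, pot and tin room but did not measure their positions again at the end.

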